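# Roll the dish holder's thumbwheel until the jaw stands on the gauge mark

### The job

Set the dish holder for the microscope: with the tip of a finger resting lightly on top of the knurled thumbwheel, roll it toward the jaws, as often as needed, until the moving jaw has closed the gap to the gauge mark, its front edge standing over the mark line. Work only the wheel: do not push the jaw itself, do not pick anything up, leave the dish in the holder and the other things standing round it as they are, and finish with the hand clear of everything.

Things in the scene. Friction and masses are not known exactly. Their poses are not given: they have to be found in the camera images.
- holder: Dish holder bolted to the bench: an aluminium plate 250 x 110 x 12 mm. Origin: centre of its underside, on the bench. Its x axis runs along its length: a fixed dark steel jaw (80 mm wide, 22 mm tall, inner face at x = -93 mm) at the -x end; the moving jaw in the middle; the wheel in its black housing (62 x 46 mm, two upright cheeks whose tops are 54 mm above the bench) at the +x end. z is up.
- jaw: The moving jaw: a dark steel bar 14 mm thick, 76 mm wide, 22 mm tall, 4 mm clear of the plate, with a black slider behind it (21 mm). Origin: foot of its front face (toward the fixed jaw), on the centre line, 16 mm above the bench. Slides along the holder's x, moved only by the wheel; do not touch it. Gap to the fixed jaw at the start 98 to 112 mm, at the end of its travel 58 mm.
- jaw_edge (a point): The point at the foot of the moving jaw's front face, on the holder's centre line.
- mark: The gauge mark: a thin dark line 6 mm wide across the holder plate, seen on both margins of the plate beside the jaw (the piece on each side is 14.5 mm long). Origin: middle of the line, on the centre line, on the plate's top 12 mm above the bench; axes parallel to the holder's, x across the line. It lies 66 to 80 mm from the fixed jaw's face.
- wheel: The knurled steel thumbwheel, 48 mm diameter, 18 mm wide, upright, axle level along the holder's y. Origin: its centre, at holder x = 88 mm, 51 mm above the bench (its axes turn with it). Dragging its top toward the jaws (holder -x) closes the gap, 10 mm of jaw for each radian or 24 mm of rim; the other way opens it. Turns lightly (about 1 N at the rim), stays where it is left.
- wheel_top (a point): Top of the wheel's rim, 75 mm above the bench, 21 mm above the cheeks beside it. Wheel and moving jaw sit on a common sprung slide: a push on the wheel of more than about 3 N makes both sink, about 0.7 mm per newton, up to 3.5 mm at about 8 N, then they are rigid; let go, they rise again.
- dish: A clear lidded culture dish, 55 mm diameter, 15 mm tall, loose, lying on the holder plate near the fixed jaw. Origin: centre of its underside. To be left where it is.
- rack: A white tube rack with capped tubes, 130 x 60 mm, 68 mm tall, loose, beside the holder on its +y side. Origin: centre of its underside. Leave alone.
- flask: A flat culture flask lying down, 75 x 52 x 26 mm with a red cap on its neck (26 mm longer), loose, beside the holder on its -y side. Origin: centre of the underside of its main part. Leave alone.
- jar: A small capped jar, 48 mm diameter, 70 mm tall, loose, beyond the fixed jaw's end of the holder. Origin: centre of its underside. Leave alone.

How it is judged:
By the outcome, as a careful person would: the job done as asked, in the order asked, and still so for the second after the job is handed in, with the robot touching nothing.
It also fails if it takes over 38 s, if anything falls off the work surface, if the arm or the gripper's body presses on something with over 40 N, if the wrist force passes 120 N, or if a joint passes its speed limit or range.

### The arm

A 6-joint arm with a two-finger parallel gripper is mounted at the origin on the work surface. World frame = base frame: x ahead of the robot, y to its left, z up, the work surface at z = 0. Lengths are in m, angles in rad, forces in N, time in s.
With the tool pointing down it reaches from about 0.25 to 0.775 m from the base axis. Payload 4 kg.
Tool frame: the origin (TCP) lies midway between the tips of the shut fingers; the grasp point (between the pads) lies 19 mm behind it; z points along the fingers, y is the direction in which the jaws open and shut (so a half turn about z gives the same grasp; the last joint's range is limited). The gripper opens to 94 mm and grips with 3 to 60 N. Pads are 16 mm wide; open, the fingers measure 119 mm over their backs; the gripper's body (75 mm by 177 mm) begins 78 mm behind the grasp point.
Start: joints at [1.003, 0.087, 1.371, -0, 1.684, -0.103], TCP at [0.247, 0.492, 0.168] pointing down, gripper open.
Joint ranges: [-3.1, 3.1], [-0.76, 2.03], [0.27, 2.55], [-1.08, 4.22], [0.17, 2.65], [-2.57, 2.57]. Speed limits (rad/s): [2.79, 2.79, 3.14, 3.14, 3.14, 3.14].

### API

Orientations are given as [roll, pitch, yaw] about the fixed x, y, z axes, in that order (R = Rz(yaw) Ry(pitch) Rx(roll)).
In Python, from bench import get_obs, snapshot, ticket gives the robot as it stands.
- The arm moves only by the shell command python3 -m creep 'ROWS' [OPENING]. ROWS is JSON, a list that holds one entry, the list of rows, each a list of 4 numbers: the shift along the tool's x, y, z in mm, then the turn about the tool's z in degrees. A call has 1 to 8 rows; each row shifts and turns the commanded pose from where the row before left it, along the tool's axes as they then stand; what a row does not reach is not made up. A row lasts 1/8 s, in which the tool goes at most 62.5 mm and 10.7 degrees, less where a joint would pass 70% of its speed; a pose out of reach is approached as far as the arm can. A call with a gripper value outside its range is refused whole. OPENING is the opening, from 0 (shut) to 1 (fully open), set as the call begins (- or left out, the last holds). The fingers move at their own pace and stop on an object; the grip force is fixed at half the most. Time passes only in rows, so rows that do not move let the fingers close. It gives the time, the measured TCP pose, the force and the opening at its end, in the units of the state.
- get_obs(): the state, without advancing time (a new reading comes with each control period).
- snapshot(name): name is "scene" or "top" or "wrist"; returns a dict with "color" (420x560x3 uint8, red, green, blue), "depth" (420x560 float32, m along the optical axis (not along the pixel's ray), 0 where there is no reading), "fx", "fy", "cx", "cy" (pixels), "extrinsics" (4x4, takes a point from world to camera coordinates). Camera axes: x right, y down, z forward; pixel columns grow to the right and rows downward; lengths in m; the calibration is good to about 2 mm. The wrist camera is an equidistant fisheye: a pixel r from the principal point sees the ray r / f radians off the axis. A picture is of the moment at which its call begins.
- ticket.close_job(): hands the job in, once; it reports no verdict.
The state is a dict: "time": time; "joint_positions": joint angles; "qvel": joint speeds; "joint_torque": joint torques, N m; "tool_pos": TCP position; "ee_rot": TCP orientation; "wrist_force": force on the tool from outside, world axes, zero at the start; "wrist_torque": the same for the moment, N m; "width": finger opening in m.
Only numpy, scipy, OpenCV 4.12 (cv2) and the standard library are available. Lean on these libraries where they do the work, as an engineer would, in place of code of your own. Each camera call takes 0.05 s, during which the arm holds its last target. There are 200 camera calls.

## Working session

There is one attempt and no reset: what is moved stays moved. The work goes in short steps, Python scripts to look and compute and a shell command to move; the robot and the scene stay as the last step left them, time stands still between calls to the robot, and variables do not carry over. Pictures are saved under pics/ and viewed, on a budget of 10 in all, crops included, one or two more only if the job needs it, and the job is handed in when it is done.

```bash
mkdir -p pics; ls; python3 - <<'E'
from bench import get_obs,snapshot
import cv2,numpy as np,pickle
o=get_obs();print({k:np.round(v,3).tolist() for k,v in o.items()})
for n in("top","scene"):
    s=snapshot(n);cv2.imwrite(f"pics/{n}0.png",s["color"][:,:,::-1]);pickle.dump(s,open(f"{n}0.pkl","wb"))
    print(n,s["fx"],s["cx"],s["cy"],np.round(s["extrinsics"],3).tolist())
E
```

```text
pics
{'time': 0.0, 'joint_positions': [1.003, 0.088, 1.372, -0.0, 1.684, -0.103], 'qvel': [0.001, -0.002, 0.0, -0.001, -0.002, 0.0], 'joint_torque': [-0.0, -34.019, -30.242, 0.072, 0.033, -0.0], 'tool_pos': [0.246, 0.491, 0.166], 'ee_rot': [-3.139, -0.0, 2.677], 'wrist_force': [-0.326, -0.203, -0.532], 'wrist_torque': [-0.0, -0.037, 0.013], 'width': 0.094}
top 461.60966155622054 274.39307042527514 206.77081042075918 [[-0.012, -0.999, -0.053, -0.025], [-0.986, 0.021, -0.168, 0.567], [0.169, 0.05, -0.984, 0.639], [0.0, 0.0, 0.0, 1.0]]
scene 455.2995355717142 285.85650756722663 207.06723747097553 [[-0.599, 0.801, 0.003, 0.362], [0.425, 0.321, -0.847, -0.162], [-0.679, -0.506, -0.532, 1.223], [0.0, 0.0, 0.0, 1.0]]
```

View pics/top0.png

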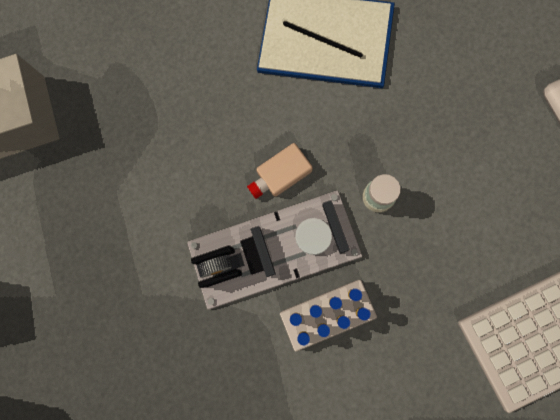

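Top view: the wheel is at about (215,264), moving jaw (262,251), mark pieces (277,215) and (297,272), fixed jaw (336,227), flask (280,172), rack (328,315) and jar (381,193). Next is an enlarged crop for precision.

```bash
cat > h.py <<'E'
import numpy as np,cv2
def pix2w(s,u,v,z):
    E=s["extrinsics"];R=E[:3,:3];t=E[:3,3];c=-R.T@t
    d=R.T@np.array([(u-s["cx"])/s["fx"],(v-s["cy"])/s["fy"],1]);return c+d*(z-c[2])/d[2]
def w2pix(s,p):
    q=s["extrinsics"][:3,:3]@np.asarray(p)+s["extrinsics"][:3,3];return np.array([s["cx"]+s["fx"]*q[0]/q[2],s["cy"]+s["fy"]*q[1]/q[2]])
def crop(s,u0,v0,w,h,k,f):
    cv2.imwrite(f,cv2.resize(s["color"][v0:v0+h,u0:u0+w,::-1],None,fx=k,fy=k,interpolation=cv2.INTER_CUBIC))
E
python3 - <<'E'
from h import *;import pickle
s=pickle.load(open("top0.pkl","rb"));crop(s,180,185,190,130,4,"pics/c1.png")
E
```

```text
(no output)
```

View pics/c1.png

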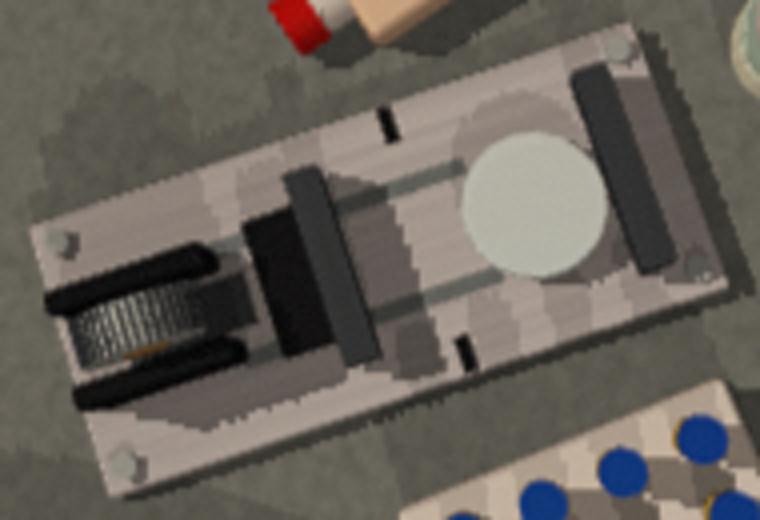

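The enlargement shows plate corners (32,228), (630,25), (728,288) and (110,497). The mark pieces are at (388,125) and (466,353). The jaw's top front edge runs from (322,167) to (380,352), and the wheel is near (135,320).

```bash
python3 - <<'E'
from h import *;import pickle
from bench import get_obs
s=pickle.load(open("top0.pkl","rb"))
P=lambda u,v,z:pix2w(s,180+(u+.5)/4-.5,185+(v+.5)/4-.5,z)[:2]
c=np.array([P(32,228,.012),P(630,25,.012),P(728,288,.012),P(110,497,.012)])
print(c,np.linalg.norm(np.roll(c,-1,0)-c,axis=1))
# holder x: from fixed jaw to wheel
ctr=c.mean(0);ex=(c[0]-c[1])+(c[3]-c[2]);ex/=np.linalg.norm(ex);ey=np.array([-ex[1],ex[0]])
H=lambda p:np.round(1e3*np.array([(p-ctr)@ex,(p-ctr)@ey]),1)
for n,a in dict(m1=(388,125,.012),m2=(466,353,.012),j1=(322,167,.038),j2=(380,352,.038),f1=(573,75,.034),f2=(645,272,.034),ca=(47,303,.054),cb=(212,257,.054),cc=(78,400,.054),cd=(243,350,.054),w=(135,320,.07)).items():print(n,H(P(*a)))
print(ctr,ex,np.degrees(np.arctan2(ex[1],ex[0])))
w=ctr+.088*ex;print("wheel",w)
# depth check around wheel top
E=np.linalg.inv(s["extrinsics"]);v,u=np.mgrid[250:285,190:245];d=s["depth"][250:285,190:245]
p=np.stack([(u-s["cx"])/s["fx"]*d,(v-s["cy"])/s["fy"]*d,d,np.ones_like(d)],-1)@E.T
q=p[p[...,2]>.07][:,:3];print(len(q),q.mean(0),H(q.mean(0)[:2]),q[:,2].max())
from scipy.spatial.transform import Rotation as R
print(R.from_euler('xyz',get_obs()["ee_rot"]).as_matrix().round(3))
E
```

```text
[[ 0.52029587  0.10311958]
 [ 0.59569994 -0.13140245]
 [ 0.49290782 -0.16488625]
 [ 0.4174677   0.07113477]] [0.24634601 0.10810821 0.24778444 0.10768779]
m1 [-21.3 -47.3]
m2 [-21.5  45.6]
j1 [  7.2 -36.1]
j2 [ 8.4 35.9]
f1 [-93.4 -39.3]
f2 [-93.8  39.1]
ca [117.2 -18.8]
cb [ 54.9 -15.4]
cc [116.5  18.1]
cd [54.4 20.1]
w [85.8 -1. ]
[ 0.50659283 -0.03050859] [-0.30527209  0.95226517] 107.77453439136139
wheel [0.47972889 0.05329075]
283 [0.47985449 0.04998658 0.08968386] [84.8  0.9] 0.7226121996728361
[[-0.894  0.448 -0.001]
 [ 0.448  0.894 -0.002]
 [ 0.    -0.002 -1.   ]]
```

```bash
cat >> h.py <<'E'
ctr=np.array([.50659,-.03051]);ex=np.array([-.30527,.95227]);ey=np.array([-ex[1],ex[0]])
def st():
    from bench import get_obs
    from scipy.spatial.transform import Rotation as R
    o=get_obs();p=np.array(o["tool_pos"]);y=R.from_euler('xyz',o["ee_rot"]).as_matrix()[:,1]
    print("t",round(o["time"],2),"holder mm",np.round([1e3*(p[:2]-ctr)@ex,1e3*(p[:2]-ctr)@ey,1e3*p[2]],1),"ytool yaw",np.degrees(np.arctan2(y[1],y[0])).round(1),"F",np.round(o["wrist_force"],2),"w",round(o["width"],4))
E
python3 -m creep '[[[0,0,0,-9],[0,0,0,-9],[0,0,0,-9],[0,0,0,-9],[0,0,0,-8.4],[0,0,0,0]]]' 0; python3 -c "from h import*;st()"
```

```text
time: 0.85
tool_pos: [0.2464, 0.4914, 0.1669]
ee_rot: [-3.141, -0.001, -2.833]
wrist_force: [0.5, -0.8, 0.2]
width: 0.0378
t 0.85 holder mm [576.4  88.5 166.9] ytool yaw 107.7 F [ 0.48 -0.77  0.23] w 0.0378
```

```bash
python3 -m creep '[[[-11,-58,6,0],[-11,-58,6,0],[-11,-58,6,0],[-11,-58,6,0],[-11,-58,6,0],[-11,-58,6,0],[-11,-58,6,0],[-11,-58,6,0]]]'; python3 -m creep '[[[0,-10,10,0],[0,0,0,0]]]';python3 -c "from h import*;st()"
python3 - <<'E'
from h import *
from bench import snapshot
s=snapshot("wrist");cv2.imwrite("pics/w1.png",s["color"][:,:,::-1])
E
```

```text
time: 1.85
tool_pos: [0.4725, 0.0749, 0.1193]
ee_rot: [3.141, 0.001, -2.834]
wrist_force: [1.0, 0.3, -0.1]
width: 0.0006
time: 2.1
tool_pos: [0.474, 0.067, 0.1081]
ee_rot: [3.14, -0.003, -2.834]
wrist_force: [0.6, 0.3, 0.5]
width: 0.0002
t 2.1 holder mm [102.8   1.3 108.1] ytool yaw 107.6 F [0.56 0.33 0.47] w 0.0002
```

View pics/w1.png

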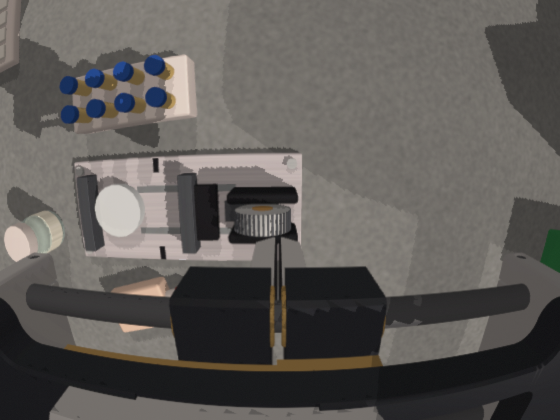

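The wrist view shows the fingertips at about (278,240), in line over the +x half of the wheel at (262,218). Next I lower to contact in steps.

```bash
python3 -m creep '[[[-1,-2,15,0],[0,0,13,0],[0,0,2,0],[0,0,0,0]]]';python3 -c "from h import*;st()"; for i in 1 2 ; do python3 -m creep '[[[0,0,1,0],[0,0,0,0]]]'; python3 -c "from h import*;st()"; done
```

```text
time: 2.65
tool_pos: [0.4763, 0.0659, 0.0792]
ee_rot: [3.141, -0.0, -2.831]
wrist_force: [-0.4, 0.3, -0.1]
width: 0.0002
t 2.65 holder mm [101.1  -0.6  79.2] ytool yaw 107.8 F [-0.43  0.28 -0.1 ] w 0.0002
time: 2.9
tool_pos: [0.4769, 0.0656, 0.0789]
ee_rot: [-3.141, 0.001, -2.832]
wrist_force: [-0.6, -0.3, 0.8]
width: 0.0006
t 2.9 holder mm [100.6  -1.   78.9] ytool yaw 107.8 F [-0.64 -0.26  0.84] w 0.0006
time: 3.15
tool_pos: [0.4766, 0.0655, 0.0775]
ee_rot: [3.142, 0.0, -2.832]
wrist_force: [0.9, -0.1, 0.6]
width: 0.0004
t 3.15 holder mm [100.6  -0.7  77.5] ytool yaw 107.8 F [ 0.87 -0.12  0.55] w 0.0004
```

```bash
python3 -m creep '[[[0,-4,1,0],[0,0,0,0]]]'; python3 -c "from h import*;st()"; for i in 1 2 3; do python3 -m creep '[[[0,0,0.7,0],[0,0,0,0]]]' >/dev/null; python3 -c "from h import*;st()"; done
```

```text
time: 3.4
tool_pos: [0.4778, 0.0614, 0.0764]
ee_rot: [3.142, -0.0, -2.832]
wrist_force: [0.7, -0.1, 0.3]
width: 0.0004
t 3.4 holder mm [96.3 -0.7 76.4] ytool yaw 107.7 F [ 0.71 -0.07  0.29] w 0.0004
t 3.65 holder mm [96.7 -0.7 75.7] ytool yaw 107.8 F [ 0.29 -0.09 -0.29] w 0.0005
t 3.9 holder mm [96.7 -0.7 75. ] ytool yaw 107.8 F [0.25 0.45 0.04] w 0.0008
t 4.15 holder mm [96.7 -0.7 74.3] ytool yaw 107.8 F [ 1.03  0.43 -0.34] w 0.0
```

```bash
for i in 1 2; do python3 -m creep '[[[0,0,0.6,0],[0,0,0,0]]]' >/dev/null; python3 -c "from h import*;st()"; done
```

```text
t 4.4 holder mm [96.6 -0.7 73.7] ytool yaw 107.8 F [ 0.13 -0.79  0.63] w 0.0009
t 4.65 holder mm [96.6 -0.7 73.1] ytool yaw 107.8 F [ 0.68 -0.51 -0.07] w 0.0005
```

```bash
for i in 1 2; do python3 -m creep '[[[0,0,0.6,0],[0,0,0,0]]]' >/dev/null; python3 -c "from h import*;st()"; done
```

```text
t 4.9 holder mm [96.6 -0.7 72.5] ytool yaw 107.8 F [-0.39  0.18 -0.3 ] w 0.0003
t 5.15 holder mm [96.7 -0.7 71.9] ytool yaw 107.8 F [-0.56  0.7   0.52] w 0.0006
```

```bash
python3 - <<'E'
from h import *
from bench import snapshot
s=snapshot("scene");u,v=map(int,w2pix(s,[*(ctr+.088*ex),.07]));print(u,v)
crop(s,u-60,v-60,120,100,6,"pics/s1.png")
E
```

```text
350 207
```

View pics/s1.png

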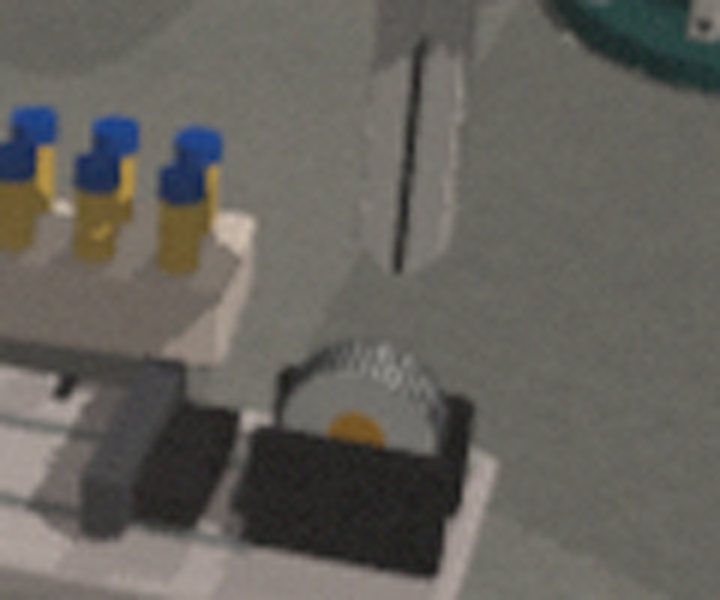

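```bash
python3 - <<'E'
from h import *
from bench import snapshot,get_obs
def cloud(s):
    d=s["depth"];v,u=np.mgrid[:420,:560]
    p=np.stack([(u-s["cx"])/s["fx"]*d,(v-s["cy"])/s["fy"]*d,d,np.ones_like(d)],-1)@np.linalg.inv(s["extrinsics"]).T
    q=p[...,:3];return np.stack([1e3*(q[...,:2]-ctr)@ex,1e3*(q[...,:2]-ctr)@ey,1e3*q[...,2]],-1)
s=snapshot("scene");H=cloud(s)
for v in range(170,212,3):print(v,[tuple(H[v,u].round().astype(int)) for u in(352,356,360,364)])
print(w2pix(s,get_obs()["tool_pos"]),np.round(get_obs()["ee_rot"],4))
t=snapshot("top");print(w2pix(t,get_obs()["tool_pos"]));G=cloud(t)
m=(abs(G[...,0]-90)<60)&(abs(G[...,1])<60)&(G[...,2]>70)&(G[...,2]<200)
vs,us=np.nonzero(m);print(len(vs),G[m].min(0),np.median(G[m],0))
import cv2
crop(t,150,190,140,110,5,"pics/t2.png")
E
```

```text
170 [(np.int64(87), np.int64(-11), np.int64(152)), (np.int64(93), np.int64(-11), np.int64(152)), (np.int64(205), np.int64(-705), np.int64(513)), (np.int64(107), np.int64(-9), np.int64(154))]
173 [(np.int64(87), np.int64(-11), np.int64(146)), (np.int64(94), np.int64(-11), np.int64(147)), (np.int64(101), np.int64(-11), np.int64(148)), (np.int64(108), np.int64(-11), np.int64(149))]
176 [(np.int64(87), np.int64(-10), np.int64(139)), (np.int64(95), np.int64(-11), np.int64(141)), (np.int64(101), np.int64(-9), np.int64(141)), (np.int64(108), np.int64(-9), np.int64(143))]
179 [(np.int64(88), np.int64(-12), np.int64(134)), (np.int64(95), np.int64(-10), np.int64(135)), (np.int64(102), np.int64(-9), np.int64(135)), (np.int64(108), np.int64(-9), np.int64(137))]
182 [(np.int64(89), np.int64(-13), np.int64(129)), (np.int64(95), np.int64(-10), np.int64(129)), (np.int64(102), np.int64(-11), np.int64(131)), (np.int64(108), np.int64(-5), np.int64(129))]
185 [(np.int64(89), np.int64(-10), np.int64(122)), (np.int64(95), np.int64(-8), np.int64(122)), (np.int64(103), np.int64(-9), np.int64(124)), (np.int6
[... 1120 characters left out ...]
 np.int64(140), np.int64(-1))]
206 [(np.int64(91), np.int64(-1), np.int64(74)), (np.int64(98), np.int64(2), np.int64(73)), (np.int64(87), np.int64(127), np.int64(-3)), (np.int64(95), np.int64(129), np.int64(-2))]
209 [(np.int64(93), np.int64(-10), np.int64(73)), (np.int64(99), np.int64(-2), np.int64(69)), (np.int64(106), np.int64(2), np.int64(69)), (np.int64(98), np.int64(116), np.int64(-1))]
[355.08593614 207.19664566] [ 3.1415  0.     -2.8315]
[205.91979152 267.21316894]Traceback (most recent call last):
  File "<stdin>", line 12, in <module>
    return umr_minimum(a, axis, None, out, keepdims, initial, where)
ValueError: zero-size array to reduction operation minimum which has no identity
```

```bash
cat >> h.py <<'E'
def cloud(s):
    d=s["depth"];v,u=np.mgrid[:420,:560]
    p=np.stack([(u-s["cx"])/s["fx"]*d,(v-s["cy"])/s["fy"]*d,d,np.ones_like(d)],-1)@np.linalg.inv(s["extrinsics"]).T
    q=p[...,:3];return np.stack([1e3*(q[...,:2]-ctr)@ex,1e3*(q[...,:2]-ctr)@ey,1e3*q[...,2]],-1)
def tip():
    from bench import snapshot
    s=snapshot("scene");H=cloud(s)
    m=(abs(H[...,0]-92)<35)&(abs(H[...,1])<25)&(H[...,2]>78)&(H[...,2]<160)&(s["depth"]>0)
    q=H[m];z=q[:,2].min();b=q[q[:,2]<z+6];print("scene tip: zmin",z.round(1),"x range",b[:,0].min().round(1),b[:,0].max().round(1),"y",np.median(b[:,1]).round(1));return s
E
python3 -c "
from h import*;tip();st()"
python3 -m creep '[[[0,0,2,0],[0,0,2,0],[0,0,2,0],[0,0,2,0],[0,0,0,0]]]' >/dev/null
python3 - <<'E'
from h import*;s=tip();st()
from bench import snapshot
t=snapshot("top");crop(t,150,190,140,110,5,"pics/t2.png")
E
```

```text
scene tip: zmin 108.0 x range 89.9 103.9 y -10.3
t 5.35 holder mm [96.6 -0.8 72. ] ytool yaw 107.8 F [-0.07  0.36  1.03] w 0.0002
scene tip: zmin 98.8 x range 91.8 102.8 y -9.9
t 6.03 holder mm [96.7 -0.7 63.9] ytool yaw 107.8 F [ 0.46 -0.17  0.46] w 0.0007
```

View pics/t2.png

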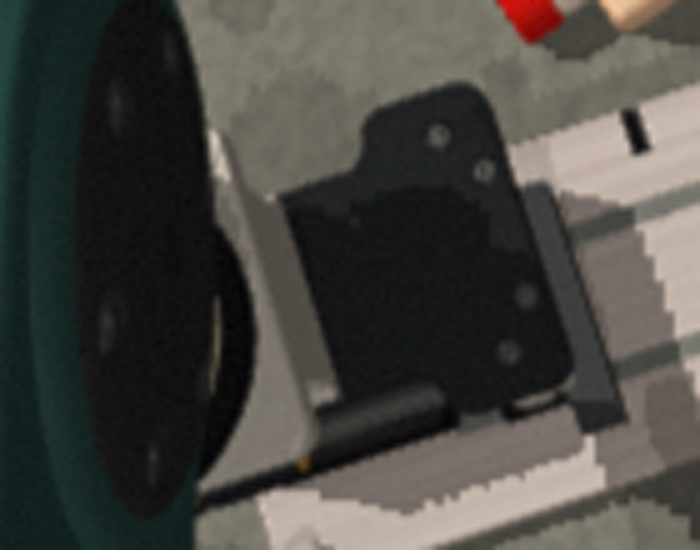

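Top view: the gripper covers the wheel, and only jaw and plate are visible. The scene camera puts the real fingertip about 35 mm above the reported TCP (99 against 64 mm). That explains the missing contact, so I'll trust the camera and the force reading.

```bash
python3 -m creep '[[[0,-3,4,0],[0,0,4,0],[0,0,4,0],[0,0,4,0],[0,0,2,0],[0,0,0,0]]]' >/dev/null; python3 -c "
from h import*;tip();st()"; for i in 1 2 3 ; do python3 -m creep '[[[0,0,0.8,0],[0,0,0,0]]]' >/dev/null; python3 -c "from h import*;st()"; done
```

```text
scene tip: zmin 81.8 x range 86.2 100.9 y -10.3
t 6.88 holder mm [93.7 -0.8 46. ] ytool yaw 107.8 F [-0.64  0.27  0.05] w 0.0002
t 7.12 holder mm [93.6 -0.8 45.3] ytool yaw 107.8 F [-0.39 -0.36 -0.44] w 0.0004
t 7.38 holder mm [93.6 -0.7 44.3] ytool yaw 107.8 F [-0.26 -0.23 -0.04] w 0.0005
t 7.62 holder mm [93.7 -0.7 43.5] ytool yaw 107.8 F [-0.19  0.82  0.43] w 0.0003
```

```bash
for i in 1 2 3 4 ; do python3 -m creep '[[[0,0,0.7,0],[0,0,0,0]]]' >/dev/null; python3 -c "from h import*;st()"; done
```

```text
t 7.88 holder mm [93.7 -0.7 42.8] ytool yaw 107.8 F [-0.94 -0.33  0.61] w 0.0006
t 8.12 holder mm [93.7 -0.7 42.1] ytool yaw 107.8 F [ 0.27 -0.65  0.11] w 0.0003
t 8.38 holder mm [93.6 -0.7 41.4] ytool yaw 107.8 F [-0.12  0.83  0.49] w 0.0005
t 8.62 holder mm [93.7 -0.7 40.7] ytool yaw 107.8 F [ 0.   -0.07 -0.08] w 0.0004
```

```bash
for i in 1 2 3 ; do python3 -m creep '[[[0,0,0.6,0],[0,0,0,0]]]' >/dev/null; python3 -c "from h import*;st()"; done; python3 - <<'E'
from h import *
from bench import snapshot
s=snapshot("scene");crop(s,270,147,140,100,5,"pics/s2.png")
E
```

```text
t 8.88 holder mm [93.6 -0.7 40.1] ytool yaw 107.8 F [-0.61  0.7   0.28] w 0.0004
t 9.12 holder mm [93.6 -0.7 39.5] ytool yaw 107.8 F [-0.09 -0.51 -0.21] w 0.0004
t 9.38 holder mm [93.7 -0.7 38.9] ytool yaw 107.8 F [-0.87 -0.69 -0.72] w 0.0001
```

View pics/s2.png

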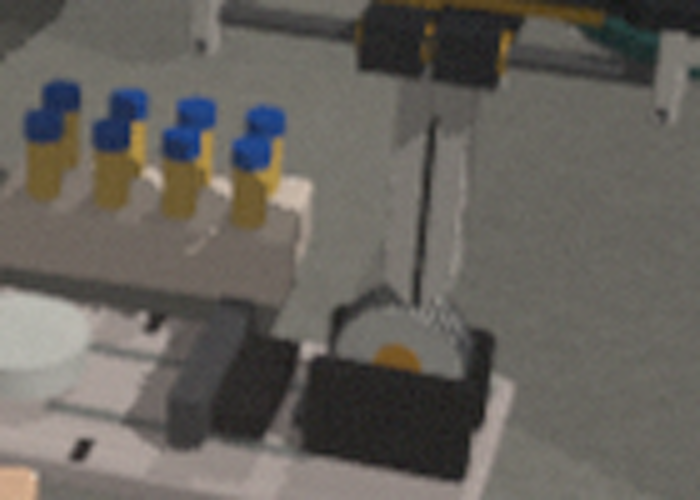

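The scene view shows the fingertip at about (418,305), just reaching the wheel's rim. The jaw at (210,375) and the mark pieces at (152,322) and (82,450) are undisturbed. I'll keep lowering.

```bash
for i in 1 2 3 4; do python3 -m creep '[[[0,0,0.6,0],[0,0,0,0]]]' >/dev/null; python3 -c "from h import*;st()"; done
```

```text
t 9.68 holder mm [93.6 -0.7 38.3] ytool yaw 107.8 F [-0.1  -0.07  0.72] w 0.0008
t 9.93 holder mm [93.7 -0.7 37.7] ytool yaw 107.8 F [-0.91  0.15 -0.36] w 0.0008
t 10.18 holder mm [93.6 -0.8 37.3] ytool yaw 107.8 F [-0.95 -0.43 -0.49] w 0.0004
t 10.43 holder mm [93.7 -0.9 37. ] ytool yaw 107.8 F [-0.74  0.47  2.66] w 0.0005
```

```bash
python3 -m creep '[[[0,-2,0.2,0],[0,-3,0,0],[0,-3,0,0],[0,-3,0,0]]]' >/dev/null; python3 -c "from h import*;st()"; python3 -m creep '[[[0,-3,0,0],[0,-2,0.2,0],[0,-2,0.2,0]]]' >/dev/null; python3 - <<'E'
from h import *
from bench import snapshot
st();s=snapshot("top");crop(s,180,185,190,130,4,"pics/t3.png")
E
```

```text
t 10.93 holder mm [82.2 -0.9 36.5] ytool yaw 107.8 F [-0.42  0.52  3.4 ] w 0.0003
t 11.3 holder mm [75.5 -0.4 35.4] ytool yaw 107.8 F [-1.38 -0.26 -0.07] w 0.0006
```

View pics/t3.png

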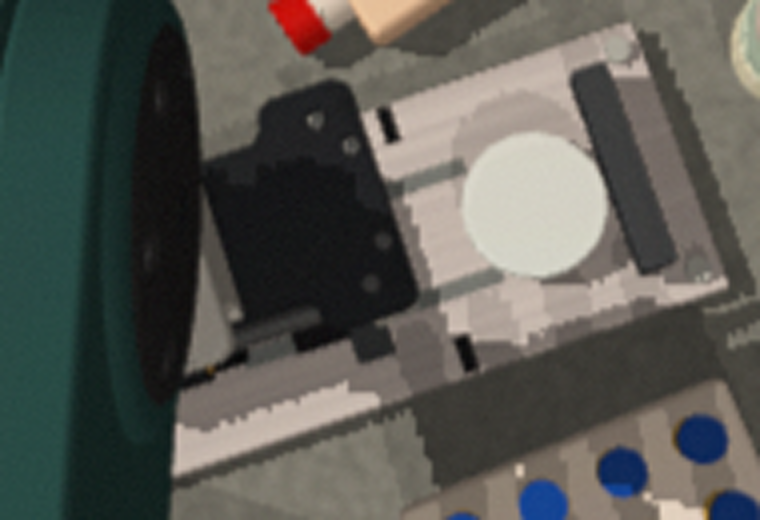

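The top view shows the jaw's visible end moved from about (380,352) to about (392,348), so the wheel is turning. I'll retract, measure the jaw with scene depth, and continue.

```bash
cat >> h.py <<'E'
def jaw():
    from bench import snapshot;import pickle
    r=[]
    for s in(pickle.load(open("scene0.pkl","rb")),snapshot("scene")):
        H=cloud(s);m=(abs(H[...,1])<34)&(H[...,2]>34)&(H[...,2]<42)&(H[...,0]>-60)&(H[...,0]<30)&(s["depth"]>0)
        q=H[m][:,0];r.append([len(q)]+np.percentile(q,[3,10,50,90]).round(1).tolist())
    print("jaw before/now",r)
E
python3 -m creep '[[[0,0,-5,0],[0,12,-1,0],[0,11,0,0],[0,0,3,0],[0,0,1.4,0]]]' >/dev/null; python3 -c "from h import*;jaw();st()"
```

```text
jaw before/now [[140, 10.3, 11.4, 17.1, 23.0], [142, 4.8, 6.2, 11.5, 17.1]]
t 12.03 holder mm [98.8 -0.4 37. ] ytool yaw 107.8 F [ 0.29 -0.34 -0.27] w 0.0006
```

```bash
python3 -m creep '[[[0,-2,0.3,0],[0,-3,0,0],[0,-3,0,0],[0,-3,0,0],[0,-3,0,0],[0,-3,0,0],[0,-3,0.2,0],[0,-2,0.4,0]]]' >/dev/null; python3 -c "from h import*;st()"; 
python3 -m creep '[[[0,0,-6,0],[0,12,-1,0],[0,11,0,0],[0,0,4,0],[0,0,1.9,0]]]' >/dev/null; python3 -c "from h import*;jaw();st()"
```

```text
t 13.03 holder mm [76.4 -0.8 36.7] ytool yaw 107.8 F [ 0.11  0.11 -0.69] w 0.0004
jaw before/now [[140, 10.3, 11.4, 17.1, 23.0], [143, 4.9, 6.2, 11.8, 17.7]]
t 13.7 holder mm [99.8 -0.3 37. ] ytool yaw 107.8 F [-0.17  0.26 -0.32] w 0.0004
```

```bash
python3 -m creep '[[[0,-3,0.6,0],[0,-3,0.6,0],[0,-3,0,0],[0,-3,0,0]]]' >/dev/null; python3 -c "from h import*;st()";python3 -m creep '[[[0,-3,0,0],[0,-3,0.2,0],[0,-3,0.3,0]]]' >/dev/null; python3 -c "from h import*;st()"; 
python3 -m creep '[[[0,0,-6,0],[0,11,0,0],[0,11,0,0],[0,0,4,0],[0,0,1.2,0]]]' >/dev/null; python3 -c "from h import*;jaw();st()"
```

```text
t 14.2 holder mm [87.3 -0.9 37. ] ytool yaw 107.8 F [-0.82  0.77  2.87] w 0.0006
t 14.57 holder mm [78.2 -0.8 35.8] ytool yaw 107.8 F [ 0.18 -0.37  1.28] w 0.0004
jaw before/now [[140, 10.3, 11.4, 17.1, 23.0], [145, -0.7, 0.1, 5.8, 11.4]]
t 15.25 holder mm [100.9  -0.4  36.3] ytool yaw 107.8 F [-0.24 -0.54 -0.06] w 0.0006
```

```bash
python3 -m creep '[[[0,-3,0.3,0],[0,-3,0.3,0],[0,-3,0,0],[0,-3,0,0],[0,-3,0,0],[0,-3,0,0],[0,-3,0.2,0],[0,-2,0.4,0]]]' >/dev/null; python3 -c "from h import*;st()"; 
python3 -m creep '[[[0,0,-6,0],[0,12,0,0],[0,11,0,0],[0,0,4,0],[0,0,1.1,0]]]' >/dev/null; python3 -c "from h import*;jaw();st()"
```

```text
t 16.25 holder mm [77.3 -0.7 35.2] ytool yaw 107.8 F [-0.29 -0.42  1.54] w 0.0004
jaw before/now [[140, 10.3, 11.4, 17.1, 23.0], [140, -8.5, -7.5, -2.0, 4.0]]
t 16.93 holder mm [100.8  -0.4  36. ] ytool yaw 107.8 F [-0.37  0.62 -0.19] w 0.0008
```

```bash
python3 -m creep '[[[0,-3,0.1,0],[0,-3,0.2,0],[0,-3,0,0],[0,-3,0,0],[0,-3,0,0],[0,-3,0,0],[0,-3,0.2,0],[0,-2,0.3,0]]]' >/dev/null; python3 -c "from h import*;st()"; 
python3 -m creep '[[[0,0,-6,0],[0,12,0,0],[0,4,0,0],[0,0,4,0]]]' >/dev/null; python3 -c "from h import*;jaw();st()"
python3 - <<'E'
from h import *
from bench import snapshot
s=snapshot("scene");crop(s,230,160,140,100,5,"pics/s4.png")
E
```

```text
t 17.93 holder mm [77.3 -0.7 35.3] ytool yaw 107.8 F [0.21 0.89 0.73] w 0.0002
jaw before/now [[140, 10.3, 11.4, 17.1, 23.0], [139, -16.0, -15.1, -9.2, -3.5]]
t 18.48 holder mm [94.1 -0.5 37.1] ytool yaw 107.8 F [0.2  1.28 1.51] w 0.0005
```

View pics/s4.png

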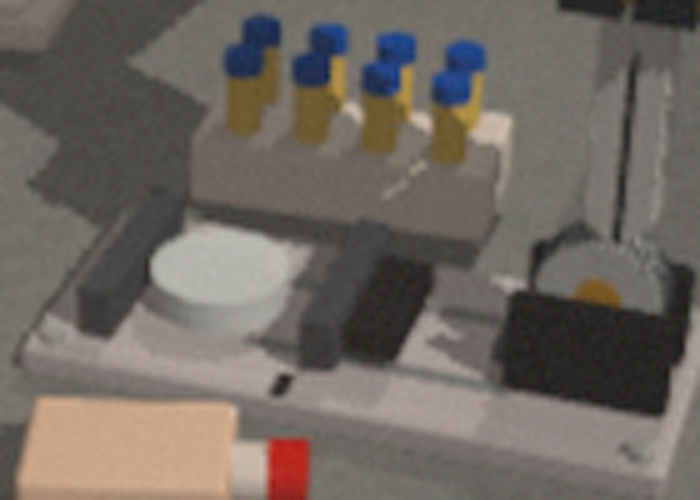

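The scene view shows the jaw's front foot at about (302,362), just short of the near mark piece at (283,384). The dish, rack and flask are undisturbed. About 2.8 mm of jaw travel remains, which is about 7 mm of rim.

```bash
python3 -m creep '[[[0,0,0.7,0],[0,-2,0.1,0],[0,-3,0,0],[0,-2,0,0],[0,0,0,0]]]' >/dev/null; python3 -c "from h import*;st()"; 
python3 -m creep '[[[0,0,-10,0],[0,0,-30,0],[0,45,-40,0],[0,50,-20,0],[0,50,0,0],[0,50,0,0],[0,0,0,0]]]' >/dev/null; python3 - <<'E'
from h import *
from bench import snapshot
import pickle
jaw();st()
s=snapshot("top");pickle.dump(s,open("top1.pkl","wb"));crop(s,180,185,190,130,4,"pics/t5.png")
E
```

```text
t 19.15 holder mm [86.2 -0.8 37.1] ytool yaw 107.7 F [-0.8  -0.03  1.99] w 0.0003
jaw before/now [[140, 10.3, 11.4, 17.1, 23.0], [138, -19.4, -18.1, -12.6, -7.0]]
t 20.07 holder mm [282.6  -0.7 137.3] ytool yaw 108.0 F [-0.19 -0.23  0.27] w -0.0002
```

View pics/t5.png

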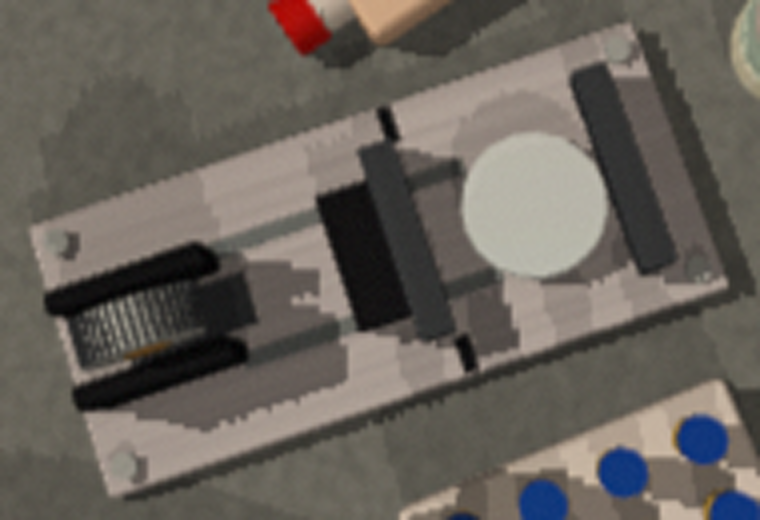

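The top view shows the jaw's top front edge from about (395,143) to (453,332), between mark pieces (388,125) and (466,353). The dish, rack and flask are where they were. Next I compute the numbers and compare the other objects.

```bash
python3 - <<'E'
from h import *;import pickle
s=pickle.load(open("top1.pkl","rb"));s0=pickle.load(open("top0.pkl","rb"))
H=lambda u,v,z:(lambda p:np.round([1e3*(p-ctr)@ex,1e3*(p-ctr)@ey],1))(pix2w(s,180+(u+.5)/4-.5,185+(v+.5)/4-.5,z)[:2])
print(H(395,143,.038),H(453,332,.038),"marks",H(388,125,.012),H(466,353,.012))
# shift of top-view jaw by depth cloud
for t in(s0,s):
    C=cloud(t);m=(abs(C[...,1])<34)&(C[...,2]>33)&(C[...,2]<43)&(C[...,0]>-60)&(C[...,0]<30);print(np.percentile(C[m][:,0],[5,50,95]).round(1))
d=cv2.absdiff(s["color"],s0["color"]).max(2);
for n,(a,b,c,e) in dict(dish=(294,215,334,256),rack=(280,280,378,350),flask=(245,143,314,200),jar=(360,172,402,214)).items():print(n,d[b:e,a:c].mean().round(1),(d[b:e,a:c]>50).sum())
E
```

```text
[-21.5 -35.9] [-19.4  37.5] marks [-21.3 -47.3] [-21.5  45.6]
[ 9.  15.4 21.7]
[-20.4 -14.   -7.8]
dish 7.4 74
rack 15.9 726
flask 3.3 0
jar 3.3 0
```

```bash
python3 -c "
from bench import ticket;print(ticket.close_job())"
```

```text
the job is handed in; nothing more can be done
None
```

The moving jaw has closed to the gauge mark, and the job is handed in at about 20 s of the 38 s allowed. I rolled the wheel toward the jaws in six strokes with the shut fingertips, at about 3 N or less. One of those strokes ran slightly too high and turned nothing.

**Jaw position:** it moved 29.4–29.5 mm by depth in both cameras, which puts its front edge at holder x ≈ -21.6 mm, with the mark at -21.4 mm. A direct pixel reading of the jaw's top edge gave -21.5 mm at one end and -19.4 mm at the other. That is about 1 mm short on average, still within the 6 mm line.

**Surroundings:** the flask and jar show no image change. The dish shows a small one, which I put down to the jaw and its shadow. The rack region did change in pixels (726 above threshold). Its caps are in the same places in the views before and after, so I take that to be the arm's shadow. The hand finished about 195 mm beyond the wheel, touching nothing.

**Disagreement:** the reported TCP height did not match the real fingertip, which stood about 35–37 mm higher in the scene camera. I used the camera and the force reading for contact instead.

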